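Seat a power module in the test jig and run the probes up to it

ROBOT

A 6-joint arm with a two-finger parallel gripper is mounted at the origin on the work surface. World frame = base frame: x ahead of the robot, y to its left, z up, the work surface at z = 0. Lengths are in m, angles in rad, forces in N, time in s.
With the tool pointing down it reaches from about 0.275 to 0.75 m from the base axis. Payload 10.2 kg.
Tool frame: the origin (TCP) lies midway between the tips of the shut fingers; the grasp point (between the pads) lies 19 mm behind it (env.hold_point_z is the distance from the TCP to the grasp point, in m); z points along the fingers, y is the line along which they close (so a half turn about z gives the same grasp; the last joint's range is limited). The gripper opens to 85 mm and grips with 20 to 120 N. Pads are 22 mm wide; open, the fingers measure 114 mm over their backs; the gripper's body (76 mm by 85 mm) begins 54 mm behind the grasp point. The pads swing forward as they close: fully open they stand 13 mm farther back than shut.
Start: joints at [1.028, 0.313, 1.498, -0, 1.331, -0.223], TCP at [0.165, 0.498, 0.197] pointing down, gripper open.
Joint ranges: [-2.94, 2.94], [-0.97, 2.17], [0.19, 2.56], [-1.23, 4.37], [0.02, 3.11], [-2.88, 2.88]. Speed limits (rad/s): [2.39, 2.39, 3.01, 3.14, 3.14, 3.14].

INTERFACE

Orientations are given as a unit quaternion [x, y, z, w].
In Python, from bench import env, kinematics, monitor, eyes, job gives the robot as it stands. The module is installed in compiled form; this text tells all that it offers. Calls block until the motion is done:
- env.reach(position, orientation): joint-space move of the TCP to a pose.
- env.movel(position, velocity=0.15, frame=None, guard=None): straight line of the TCP; frame=None keeps the orientation; velocity is the mean speed in m/s. With guard (N) it stops when the force on the tool has changed by that much, and returns True; else False.
- env.set_joints(angles): joint-space move.
- env.release() and env.close_gripper(effort=None): open the fingers fully, or close them until they stop; effort is the grip in N (None keeps the last).
- env.hold(seconds).
- kinematics.ik(position, orientation): joint angles nearest the present ones, or None.
- monitor.sense(): the state.
- eyes.grab_frame(name): name is "scene" or "side" or "wrist"; returns a dict with "frame" (384x512x3 uint8, red, green, blue), "mtx" (3x3 intrinsics, pixels), "k1" (the pictures are not rectified: a ray, as slopes to the right and down, at radius r is drawn at 1 + k1 r^2 times it, then the intrinsics apply), "view" (4x4, takes a point from world to camera coordinates). Camera axes: x right, y down, z forward; pixel columns grow to the right and rows downward; lengths in m; the calibration is good to about 2 mm. A picture is of the moment at which its call begins. There is no depth.
A pose or a line that the arm cannot do raises env.MotionError and nothing moves.
- job.hand_in(): hands the job in; it is judged then, once.
The state is a dict: "clock": time; "joints": joint angles; "qvel": joint speeds; "joint_efforts": joint torques, N m; "position": TCP position; "ee_rot": TCP orientation; "contact_force": force on the tool from outside, world axes, zero at the start; "ft_torque": the same for the moment, N m; "finger_gap": opening from 0.0 (shut) to 1.0 (fully open); "gripper_force": force on a finger pad.
Only numpy, scipy, OpenCV 4.12 (cv2) and the standard library are available. Lean on these libraries where they do the work, as an engineer would, in place of code of your own. Each camera call takes 0.05 s, during which the arm holds its last target. There are 200 camera calls.

TASK

On the plywood test jig, push the finned aluminium power module along the board into the corner of the jig, so that it sits squarely against both the long side fence and the end stop. Then push the sliding probe carriage along its rail until its row of pins touches the contacts on the end of the module, leaving the module seated. Do it all by pushing with the fingers: do not grip or lift the module or the carriage, and leave the other things on the bench where they are.

Things in the scene. Friction and masses are not known exactly. Their poses are not given: they have to be found in the camera images.
- jig: Test jig, fixed to the bench: a plywood board 290 x 500 mm, 12 mm thick, with bare aluminium fences. Its axes, turned up to 0.12 rad from the world's, are used below. Origin at bench level; the board spans -140 to 150 mm in jig x, -280 to 220 mm in jig y. Two binding posts 22 mm high stand at x = 130, y = -50 and -75 mm.
- side_fence (a point): The long side fence: a bar along jig x, from x = -120 to 125 mm, 12 mm thick, 25 mm high above the board. This point lies at the foot of its working face, which looks to -y of the jig. Jig coordinates (0, 120, 12) mm.
- end_stop (a point): The end stop: a bar along jig y, from y = 10 to 110 mm, 12 mm thick, 25 mm high above the board. This point lies at the foot of the middle of its working face, which looks to -x of the jig. Jig coordinates (110, 60, 12) mm.
- nest (a point): Where the module's origin belongs: on the top face of the jig board (12 mm above the bench), 32 mm from the end stop's face and 55 mm from the side fence's face. Jig coordinates (78, 65, 12) mm; axes as the jig.
- module: The power module: a finned bare-aluminium box, 64 mm (its x) by 110 mm (its y) by 32 mm high, about 0.3 to 0.6 kg, loose on the jig board, short of the corner and askew by up to 0.35 rad. Origin at the centre of its underside. Flat sides. On its -y end face, in the middle, is a black strip with six brass contacts, 16 mm up. It slides on the board with ordinary friction (about 1.5 to 4.5 N).
- probe_slide (a joint): Travel of the probe carriage towards +y of the jig, in m: 0 is drawn fully back; it starts between 0 and 0.05; its pins meet a seated module at 0.150 (end of travel 0.165). It needs about 2.5 N to move and stays where it is left. Its steel rail, 15 mm wide and 10 mm high, lies on the board along jig y at x = 78 mm, from y = -255 to -30 mm.
- probe_tips (a point): The middle of the tips of the six brass pins at the carriage's +y end, 16 mm above the board. Jig coordinates (78, -140 + travel, 28) mm. The pins point to +y of the jig.
- push_plate (a point): Point on the outer (-y) face of the upright aluminium plate at the carriage's back end, the face to push on, 26 mm above the board. The plate is 50 mm wide and stands 4 to 36 mm above the board. The carriage, a bare metal block 50 mm wide and 35 mm high, reaches 100 mm from this face to the pin tips. Jig coordinates (78, -240 + travel, 38) mm.
- screw_jar: Bystander: clear jar with white cap, 34 mm in diameter, 45 mm high, on the jig board beside the rail. Origin under its centre.
- solder_reel: Bystander: bare metal reel, 52 mm in diameter, 42 mm high, on the jig board behind the side fence. Origin under its centre.
- multimeter: Bystander: black hand multimeter lying on its back on the bench to the right, 185 x 88 x 43 mm. Origin under its centre.
- flux_bottle: Bystander: white bottle, 40 mm in diameter, 105 mm high, on the bench to the left. Origin under its centre.
- relay_block: Bystander: small black relay block, 50 x 42 x 30 mm, on the near right corner of the jig board. Origin under its centre.
- screwdriver: Bystander: screwdriver 190 mm long lying on the bench between jig and multimeter. Origin under its middle.
- parts_tray: Bystander: low grey divided tray, 160 x 120 x 30 mm, on the bench to the left. Origin under its centre.

How it is judged:
On the way, in this order (a step that is already met when the one before it is completed fails the run):
1. the module is seated squarely in the corner, against side fence and end stop (x of module in the frame of nest between -0.003 and 0.003 m and y of module in the frame of nest between -0.003 and 0.003 m and angle between the x axis of module and the x axis of nest, either way round below 0.035 rad and height (world z) of module below 0.015 m), for 0.2 s.
2. the probe carriage is run up until its pins touch the seated module (y of probe_tips in the frame of module above -0.0575 m and x of probe_tips in the frame of module between -0.005 and 0.005 m), for 0.2 s.
At the end, for the whole second after the job is handed in: The module lies flat on the board with its origin within 3 mm of the nest point along both jig axes (gaps to fence and stop under 3 mm) and square to the jig within 0.035 rad; the pin tips are within 2.5 mm of the module's end face and within 5 mm of the middle of it; the module is at rest (all of step 1 and all of step 2 and linear speed of module below 0.01 m/s); the robot touches nothing.
It fails at once if the module is lifted off the board, tipped, or pushed off it (height (world z) of module above 0.018 m or height (world z) of module below 0.007 m or angle between module's own z axis and vertical above 0.15 rad).
It fails at once if the module is gripped: fingers on its two opposite sides at once ((contact force between the fingers and module_c1 above 0.5 N and contact force between the fingers and module_c2 above 0.5 N) or (contact force between the fingers and module_c3 above 0.5 N and contact force between the fingers and module_c4 above 0.5 N)).
It fails at once if the probe carriage is gripped by its two sides (contact force between the fingers and probe_slide_c1 above 0.5 N and contact force between the fingers and probe_slide_c2 above 0.5 N).
It fails at once if a bystander (jar, reel, multimeter, bottle, relay block, screwdriver or tray) is moved by more than 15 mm (distance of any of screw_jar, solder_reel, multimeter, flux_bottle, relay_block, screwdriver, parts_tray from where it was at the start of the episode above 0.015 m).
It also fails if it takes over 64 s, if anything falls off the work surface, if the arm or the gripper's body presses on something with over 40 N, if the wrist force passes 120 N, or if a joint passes its speed limit or range.

## Working session

There is one attempt and no reset: what is moved stays moved. The work goes in short steps, each a Python script; the robot and the scene stay as the last script left them, time stands still between calls to the robot, and variables do not carry over. Pictures are saved under pics/ and viewed, at most 10 in all, crops included, and the job is handed in when it is done.

```bash
mkdir -p pics
cat > h.py <<'E'
import numpy as np, cv2
from bench import env, kinematics, monitor, eyes, job
def grab(n,f):
    d=eyes.grab_frame(n); cv2.imwrite(f,d["frame"][:,:,::-1]); np.savez(f[:-4]+".npz",mtx=d["mtx"],k1=d["k1"],view=d["view"]); return d
E
python3 - <<'E'
from h import *
for n in ("scene","side"):
    d=grab(n,f"pics/{n}0.png"); v=np.array(d["view"]); print(n,d["mtx"],d["k1"],v.round(3).tolist(), (-v[:3,:3].T@v[:3,3]).round(3))
a=cv2.imread("pics/scene0.png")
cv2.imwrite("pics/scene0v.png",cv2.resize(a,(800,600),interpolation=cv2.INTER_CUBIC))
a=cv2.imread("pics/side0.png")
cv2.imwrite("pics/side0v.png",cv2.resize(a,(800,600),interpolation=cv2.INTER_CUBIC))
E
```

```text
scene [[446.72926644   0.         254.93090532]
 [  0.         446.72926644 186.28720579]
 [  0.           0.           1.        ]] -0.030194808347533374 [[0.491, 0.871, 0.006, -0.281], [0.535, -0.296, -0.791, -0.225], [-0.687, 0.391, -0.612, 1.645], [0.0, 0.0, 0.0, 1.0]] [ 1.389 -0.465  0.83 ]
side [[450.547988     0.         253.37621946]
 [  0.         450.547988   193.16972638]
 [  0.           0.           1.        ]] -0.01687307665044778 [[0.738, -0.675, 0.002, -0.375], [-0.52, -0.571, -0.635, 0.312], [0.43, 0.468, -0.772, 1.353], [0.0, 0.0, 0.0, 1.0]] [-0.143 -0.708  1.244]
```

View pics/scene0v.png

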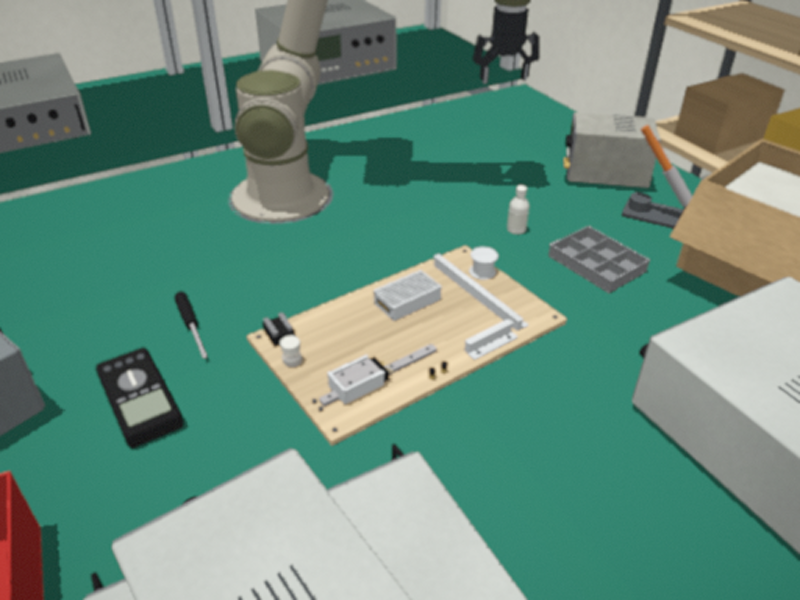

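View pics/side0v.png

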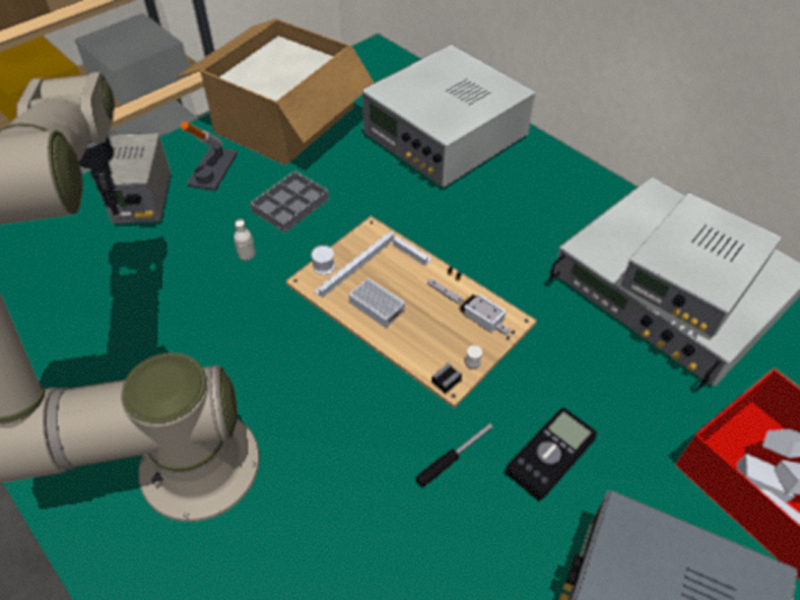

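The board's corners, scene view (800 px): (467,247), (565,320), (333,441), (248,338). In the side view: (287,282), (372,217), (536,322), (455,405). The module sits at about (408,295) in scene and (377,302) in side. It is next to the fence, in the middle of the board. I'll fit the jig coarsely, then look from above with the wrist camera.

```bash
cat >> h.py <<'E'
from scipy.optimize import least_squares
from scipy.spatial.transform import Rotation as R
def cam(f):
    d=np.load(f); return d["mtx"],float(d["k1"]),d["view"]
def proj(P,c):
    m,k,v=c; p=np.atleast_2d(P)@v[:3,:3].T+v[:3,3]; s=p[:,:2]/p[:,2:]
    s=s*(1+k*(s**2).sum(1,keepdims=True)); return s@m[:2,:2].T+m[:2,2]
def place(L,q):  # local points -> world, q=(x,y,yaw)
    L=np.atleast_2d(L); c,s=np.cos(q[2]),np.sin(q[2])
    return np.c_[q[0]+c*L[:,0]-s*L[:,1], q[1]+s*L[:,0]+c*L[:,1], L[:,2]]
def fit(obs,q0): # obs: list of (cam, local pts, pixels)
    f=lambda q: np.concatenate([(proj(place(L,q),c)-np.array(p)).ravel() for c,L,p in obs])
    r=least_squares(f,q0); return r.x,f(r.x).round(1)
def down(yaw): return (R.from_euler('z',yaw)*R.from_euler('x',np.pi)).as_quat()
E
python3 - <<'E'
from h import *
L=np.array([[-.14,.22,.012],[.15,.22,.012],[.15,-.28,.012],[-.14,-.28,.012]])
s=lambda p:(np.array(p)+.5)/1.5625-.5
o=[(cam("pics/scene0.npz"),L,s([(467,247),(565,320),(333,441),(248,338)])),(cam("pics/side0.npz"),L,s([(287,282),(372,217),(536,322),(455,405)]))]
q,r=fit(o,[.5,0,0]);print(q,r)
M=np.array([[-.032,-.055,.044],[-.032,.055,.044],[.032,.055,.044],[.032,-.055,.044]])
print(R.from_quat(monitor.sense()["ee_rot"]).as_euler('zyx'), monitor.sense()["clock"])
# wrist camera mounting in tool frame
d=eyes.grab_frame("wrist"); T=np.eye(4); st=monitor.sense(); T[:3,:3]=R.from_quat(st["ee_rot"]).as_matrix(); T[:3,3]=st["position"]
print((d["view"]@T).round(3), d["mtx"])
for z in (.3,.35,.4):
  for y in (0,np.pi/2,-np.pi/2):print(z,y,kinematics.ik(place([.03,-.02,z],q)[0],down(q[2]+y)) is not None)
E
```

```text
[0.56227904 0.05265376 0.10271429] [-1.1 -0.9  0.8 -1.  -1.1 -0.1 -0.8 -1.3  0.2 -1.2  0.1 -0.9  0.7 -1.5
  0.4 -0.8]
[-2.82178000e+00 -6.00459375e-04  3.14062170e+00] 0.1
[[-0.     1.    -0.    -0.   ]
 [-0.944 -0.    -0.329  0.021]
 [-0.329  0.     0.944  0.195]
 [ 0.     0.     0.     1.   ]] [[300.61251151   0.         258.88686694]
 [  0.         300.61251151 188.05761525]
 [  0.           0.           1.        ]]
0.3 0 True
0.3 1.5707963267948966 True
0.3 -1.5707963267948966 False
0.35 0 True
0.35 1.5707963267948966 True
0.35 -1.5707963267948966 False
0.4 0 True
0.4 1.5707963267948966 True
0.4 -1.5707963267948966 False
```

Run:
```python
from h import *
q=[0.5623,0.0527,0.1027]
env.reach(place([.085,-.03,.27],q)[0],down(q[2])); env.close_gripper()
d=grab("wrist","pics/w1.png"); print(monitor.sense()["clock"])
cv2.imwrite("pics/w1v.png",cv2.resize(cv2.imread("pics/w1.png"),(800,600),interpolation=cv2.INTER_CUBIC))
```

```text
3.375
```

View pics/w1v.png

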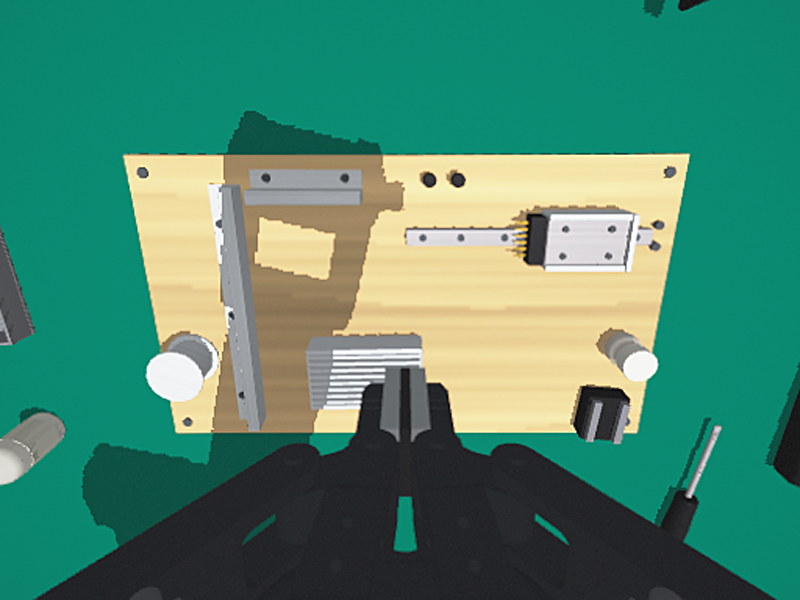

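The wrist view shows the jig clearly. Its board corners are (124,155), (689,154), (638,433) and (176,433). The module spans about (307..422, 338..410) and is partly hidden by the fingers. I'll crop the module here and in the side and scene pictures.

Run:
```python
from h import *
a=cv2.imread("pics/w1.png")[205:275,185:285]
b=cv2.imread("pics/side0.png")[165:225,205:285]
c=cv2.imread("pics/scene0.png")[160:220,225:305]
z=lambda i,w,h:cv2.resize(i,(w,h),interpolation=cv2.INTER_NEAREST)
o=np.zeros((600,800,3),np.uint8)
o[:280,:400]=z(a,400,280)   # x4
o[:300,400:]=z(b,400,300)   # x5
o[300:,:400]=z(c,400,300)   # x5
d=cv2.imread("pics/w1.png")[120:195,320:420]; o[300:,400:]=z(d,400,300) # x4
cv2.imwrite("pics/crops.png",o)
L=np.array([[.15,.22,.012],[.15,-.28,.012],[-.14,-.28,.012],[-.14,.22,.012]])
s=lambda p:(np.array(p)+.5)/1.5625-.5
print(fit([(cam("pics/w1.npz"),L,s([(124,155),(689,154),(638,433),(176,433)]))],[.56,.05,.1]))
```

```text
(array([0.56219244, 0.05096034, 0.10416865]), array([-0.4,  0. ,  0.7,  0. , -0.6, -0.1,  0.3,  0.3]))
```

View pics/crops.png

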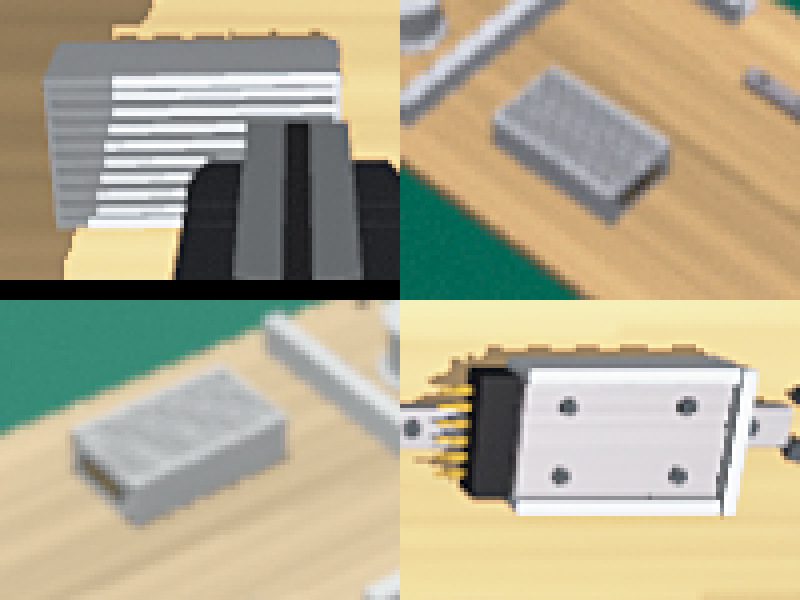

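Run:
```python
from h import *
M=np.array([[-.032,-.055,.044],[-.032,.055,.044],[.032,.055,.044],[.032,-.055,.044]])
w,sd,sc=[cam(f"pics/{n}.npz") for n in("w1","side0","scene0")]
cv=lambda p,k,o,off:(np.array(p)-o+.5)/k-.5+off
pw=cv([(57,227),(46,77),(340,74)],4,[0,0],[185,205])
ps=cv([(613,197),(493,113),(552,68),(668,152)],5,[400,0],[205,165])
pc=cv([(72,433),(225,368),(285,412),(137,485)],5,[0,300],[225,160])
J=np.array([.5622,.0518,.1035])
def injig(q):
    d=np.array(q[:2])-J[:2];c,s=np.cos(J[2]),np.sin(J[2]);return np.r_[c*d[0]+s*d[1],-s*d[0]+c*d[1],q[2]-J[2]].round(4)
for o in ([(w,M[1:][[0,1,2]],pw)],[(sd,M,ps)],[(sc,M,pc)],[(w,M[1:],pw),(sd,M,ps),(sc,M,pc)]):
    q,r=fit(o,[.5,.1,.1]);print(injig(q),q.round(4),r)
# carriage: travel from pin tips / plate top
for t in np.arange(0,.051,.01): print(round(t,3),(proj(place([[.078,-.14+t,.028],[.053,-.24+t,.048],[.103,-.24+t,.048]],J),w)-[320,120])*4+[400,300])
```

```text
[-0.0568  0.0092  0.0096] [0.5047 0.0551 0.1131] [ 0.  -0.  -0.4  0.   0.4  0. ]
[-0.0618  0.0099 -0.0047] [0.4997 0.0552 0.0988] [-0.9  0.7 -0.2  0.8  0.6 -0.4  0.6 -1.2]
[-0.0562  0.0111  0.0249] [0.5052 0.057  0.1284] [-0.2 -0.5 -0.7 -0.8  0.9  0.8  0.   0.4]
[-0.0575  0.0099  0.0071] [0.504  0.0557 0.1106] [-0.5  0.3 -0.8  0.3 -0.   0.5  0.1 -0.1  0.6  0.3  1.2 -1.1  1.5 -2.1
 -0.8 -0.9 -1.  -0.8  0.3  1.  -0.9  0.2]
0.0 [[468.71216475 430.89428955]
 [768.75316917 514.18233969]
 [794.3710211  368.63614654]]
0.01 [[440.40287102 430.95476269]
 [739.39579566 514.23741141]
 [763.75572103 368.77125664]]
0.02 [[412.11299227 431.01210368]
 [710.07956646 514.2911135 ]
 [733.18681325 368.90123176]]
0.03 [[383.84065751 431.06631453]
 [680.80245995 514.34344796]
 [702.66201677 369.02607449]]
0.04 [[355.58399596 431.11739723]
 [651.56245476 514.39441676]
 [672.17905084 369.14578739]]
0.05 [[327.34113707 431.16535378]
 [622.35752973 514.4440219 ]
 [641.73563499 369.26037305]]
```

The module is at jig (-57, 10) mm and nearly square, and carriage travel is about 11 mm. First I'll push it in +y to the fence, while its -x face is clear. Then I'll push it in +x along the fence to the stop.

```bash
cat >> h.py <<'E'
J=np.array([.5622,.0518,.1035])
def jp(x,y,z): return place([x,y,z],J)[0]
def injig(p):
    d=np.array(p[:2])-J[:2];c,s=np.cos(J[2]),np.sin(J[2]);return np.r_[c*d[0]+s*d[1],-s*d[0]+c*d[1]].round(4)
def go(x,y,z,v=.15,g=None):
    h=env.movel(jp(x,y,z),velocity=v,guard=g); s=monitor.sense()
    print("hit" if h else "free",injig(s["position"]),s["position"][2].round(4) if hasattr(s["position"][2],'round') else s["position"][2],np.round(s["contact_force"],1),round(s["clock"],2)); return h
E
python3 - <<'E'
from h import *
env.reach(jp(-.057,-.085,.09),down(J[2]))
go(-.057,-.085,.028,.1,6)
go(-.057,.03,.028,.05,12)
go(-.057,-.03,.028,.1)
go(-.057,-.03,.12,.2)
go(-.057,-.13,.27,.25)
grab("wrist","pics/w2.png")
cv2.imwrite("pics/w2v.png",cv2.resize(cv2.imread("pics/w2.png"),(800,600),interpolation=cv2.INTER_CUBIC))
E
```

```text
free [-0.0565 -0.0852] 0.0286 [ 0.8 -0.3  0.2] 5.08
free [-0.057   0.0299] 0.028 [ 0.4 -0.2 -0.7] 7.53
free [-0.0571 -0.0297] 0.028 [-0.3  0.5  0.3] 8.28
free [-0.0576 -0.0295] 0.119 [-0.5  0.3 -1. ] 8.88
free [-0.0574 -0.1293] 0.2683 [ 0.1  0.3 -0.4] 9.76
```

View pics/w2v.png

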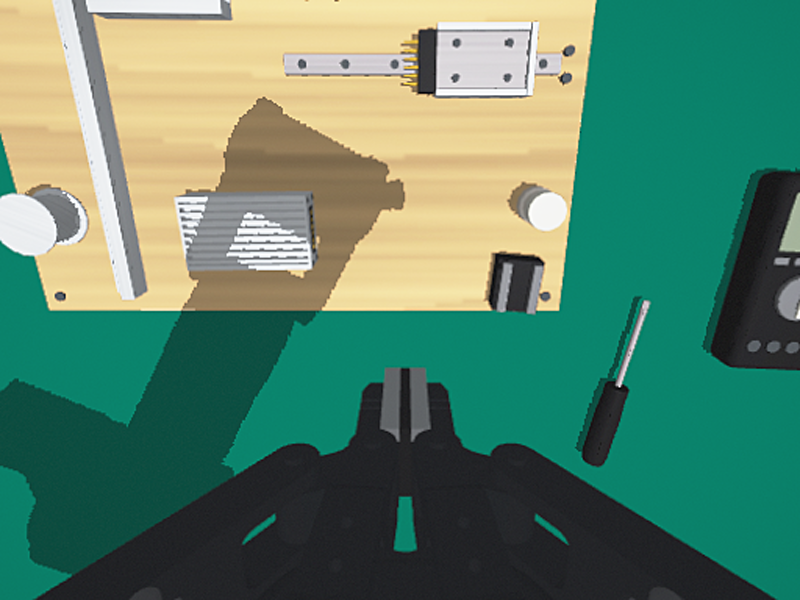

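The module is still about 50 mm off the fence, with top corners near (176,196), (312,192) and (315,268). No contact force was seen, so I'll check the geometry.

Run:
```python
from h import *
w=cam("pics/w2.npz")
s=lambda p:(np.array(p)+.5)/1.5625-.5
M=np.array([[-.032,.055,.044],[.032,.055,.044],[.032,-.055,.044],[-.032,-.055,.044]])
q,r=fit([(w,M,s([(187,271),(176,197),(311,192),(314,269)]))],[.5,.1,.1]);print(injig(q),q[2]-J[2],r)
# board check: corner -x-y, -x+y screw edge
print((proj(place([[-.14,-.28,.012],[.078,-.24+.011,.048],[-.12,.12,.037]],J),w)+.5)*1.5625)
st=monitor.sense();print(st["position"],injig(st["position"]),(proj(np.array(st["position"])[None],w)+.5)*1.5625)
v=w[2];print(-v[:3,:3].T@v[:3,3])
```

```text
[-0.0562  0.0073] 0.01540407250357545 [ 1.7 -0.9  0.5 -0.4 -2.   1.7 -0.1 -0.7]
[[558.47246911 310.81851029]
 [537.28409115  60.05657089]
 [134.74123212 300.17104369]]
[ 0.51841017 -0.08256954  0.26833412] [-0.0574 -0.1291] [[404.98164947 348.94445797]]
[ 0.60390231 -0.07410611  0.44542576]
```

Run:
```python
from h import *
s=monitor.sense();print(s["finger_gap"],s["gripper_force"],env.hold_point_z)
env.close_gripper(20);s=monitor.sense();print(s["finger_gap"],s["gripper_force"],s["clock"])
a=cv2.imread("pics/w2.png")[215:325,205:315]
grab("side","pics/s2.png");b=cv2.imread("pics/s2.png")
v=cam("pics/s2.npz");u=proj(np.array(s["position"])[None],v)[0];print(u)
x,y=(u-45).astype(int);b=cv2.resize(b[max(y,0):y+90,x:x+90],(400,400),interpolation=0)
cv2.imwrite("pics/c2.png",np.hstack([cv2.resize(a,(400,400),interpolation=0),b]))
```

```text
0.002061250561651468 0.0 0.0187
0.00079736121555521 0.0 10.025
[275.12234093 165.34459482]
```

View pics/c2.png

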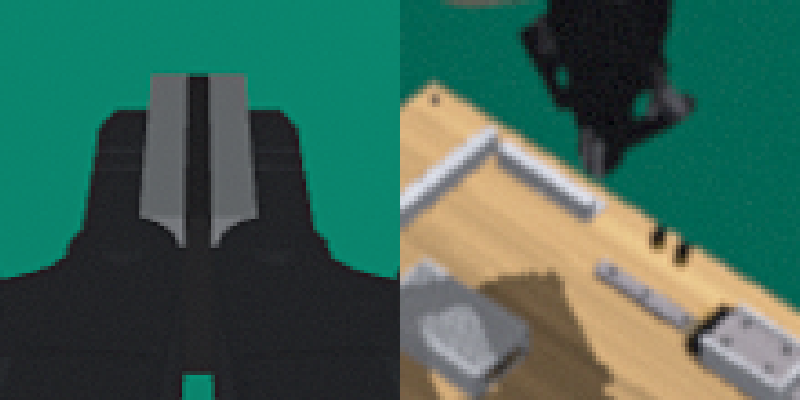

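The fingertips sit about 16 mm above the reported TCP, so the first stroke passed over the module. I'll find the tip height by touching down on the board, then push.

Run:
```python
from h import *
go(-.057,-.085,.05,.25)
go(-.057,-.085,.012,.1,5)
h=go(-.057,-.085,-.012,.025,4)
z=monitor.sense()["position"][2]+.010; z=min(z,.008)
np.save("z.npy",z)
go(-.057,-.085,z,.05)
go(-.057,.03,z,.05,12)
```

```text
free [-0.0563 -0.0854] 0.0511 [-0.2 -0.4  0.2] 11.12
free [-0.0566 -0.0852] 0.0126 [-0.7 -0.3  0.3] 11.66
free [-0.0569 -0.0851] -0.0119 [ 0.5  0.6 -0. ] 12.77
free [-0.0567 -0.0851] -0.0013 [-0.  -0.2  0.3] 13.12
hit [-0.0571 -0.0037] -0.0018 [ 0.  -9.1  1.1] 14.64
```

Run:
```python
from h import *
z=-.006
go(-.057,-.03,-.001,.15)
go(-.057,-.03,.06,.2)
go(-.125,.0,.06,.2)
go(-.125,.067,.06,.2)
go(-.125,.067,z,.12,6)
go(.06,.067,z,.06,12)
go(-.0,.067,z,.15); go(-.0,.067,.07,.2); go(.03,-.08,.2,.3)
grab("wrist","pics/w3.png")
cv2.imwrite("pics/w3v.png",cv2.resize(cv2.imread("pics/w3.png"),(800,600),interpolation=cv2.INTER_CUBIC))
```

```text
free [-0.0571 -0.0297] -0.0011 [-0.3 -0.5 -0.8] 14.97
free [-0.0571 -0.0293] 0.06 [-0.3 -0.2 -0.4] 15.43
free [-1.245e-01 -1.000e-04] 0.0598 [ 1.  -0.1 -0.2] 15.96
free [-0.1243  0.0668] 0.0598 [ 0.6 -0.4 -0.6] 16.44
free [-0.1245  0.0666] -0.0055 [0.5 0.6 0.2] 17.14
hit [0.034  0.0669] -0.0067 [0.3 1.1 1. ] 19.46
free [0.0008 0.0669] -0.0056 [0.4 0.5 0.4] 19.82
free [0.0001 0.067 ] 0.0694 [-0.2 -0.3 -0.5] 20.36
free [ 0.0293 -0.079 ] 0.1982 [ 0.6 -0.4  0.8] 21.17
```

View pics/w3v.png

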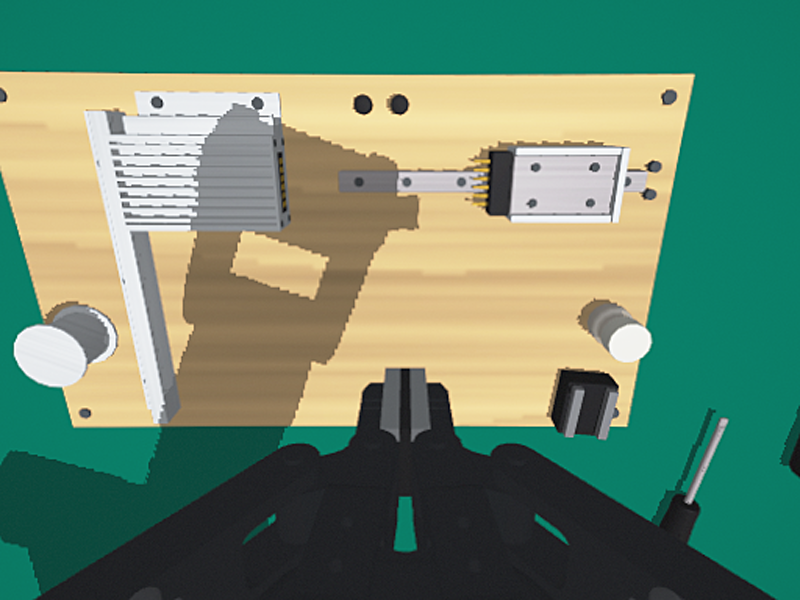

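Both strokes hit where expected and the module lies in the corner, with its -y face at about (285,180). Next comes a finishing +y push on its end, then the carriage.

Run:
```python
from h import *
z=.0
go(.078,-.035,.07,.25)
go(.078,-.035,z,.12,6)
a=go(.078,.015,z,.04,12)
go(.078,-.03,z,.12)
go(.078,-.03,.07,.2)
# re-check the +x seat
go(0.0,.03,.07,.25); go(0.0,.065,.07,.2); go(0.0,.065,-.006,.12,6)
go(.055,.065,-.006,.04,12)
go(.01,.065,-.006,.15); go(.01,.065,.08,.2)
go(.03,-.08,.2,.3)
grab("wrist","pics/w4.png"); grab("side","pics/s4.png"); grab("scene","pics/c4.png")
cv2.imwrite("pics/w4v.png",cv2.resize(cv2.imread("pics/w4.png")[50:160,40:200],(800,550),interpolation=cv2.INTER_CUBIC))
```

```text
free [ 0.0783 -0.0351] 0.0712 [-0.4 -0.1 -0.1] 21.95
free [ 0.0786 -0.0353] 0.0011 [ 0.4 -0.1  0.1] 22.68
hit [ 0.078  -0.0032] -0.0001 [ 0.8 -5.2  2. ] 23.52
free [ 0.0779 -0.0301] -0.0001 [ 0.2 -0.2 -0.1] 23.89
free [ 0.0778 -0.0293] 0.0699 [ 0.3 -0.1 -0.8] 24.39
free [-0.0003  0.0303] 0.0693 [0.7 0.5 1.4] 24.93
free [0.0004 0.065 ] 0.0694 [0.7 0.5 0.8] 25.26
free [0.0006 0.0647] -0.0054 [0.3 0.8 1.2] 26.04
hit [0.0338 0.0651] -0.0067 [-0.5 -1.3  0.4] 26.93
free [0.0103 0.065 ] -0.0058 [ 0.1  0.1 -0.7] 27.23
free [0.0098 0.065 ] 0.079 [-1.1  0.8 -0.1] 27.82
free [ 0.0293 -0.0791] 0.1982 [-0.2 -0.4  0.2] 28.6
```

View pics/w4v.png

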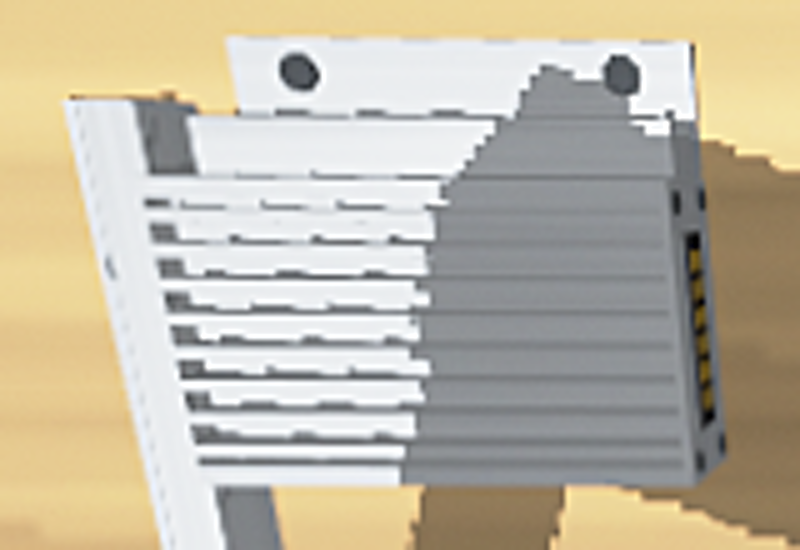

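The module sits flush against the fence (left) and the end stop (top), with its contacts facing the carriage. Now I'll push the carriage.

Run:
```python
from h import *
go(.078,-.2,.14,.3); go(.078,-.262,.1,.2); go(.078,-.262,.0,.12,6)
go(.078,-.08,.0,.05,9)
go(.078,-.14,.0,.12); go(.078,-.15,.12,.2)
go(.03,-.12,.22,.25)
grab("wrist","pics/w5.png")
cv2.imwrite("pics/w5v.png",cv2.resize(cv2.imread("pics/w5.png")[30:200,20:400],(800,358),interpolation=cv2.INTER_CUBIC))
```

```text
free [ 0.0779 -0.1995] 0.1396 [-0.2  0.3  0.9] 29.38
free [ 0.0783 -0.2612] 0.1008 [ 0.4 -0.1  0.2] 29.89
free [ 0.0785 -0.2622] 0.0011 [ 0.6 -0.5 -0. ] 30.88
hit [ 0.078  -0.1041] -0.0001 [ 0.2 -4.1  3.3] 33.62
free [ 0.0778 -0.1401] -0.0003 [0.7 0.5 0.2] 34.08
free [ 0.0774 -0.1493] 0.1185 [-0.4  0.1 -0.8] 34.83
free [ 0.0298 -0.12  ] 0.218 [ 0.  -0.2  0.1] 35.43
```

View pics/w5v.png

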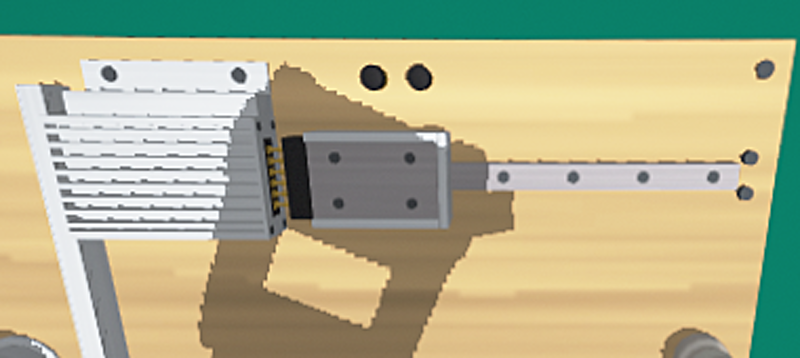

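The pins reach the contacts: the plate stopped 100.9 mm behind the module's end face, against a 100 mm carriage length. The module is still seated and the robot is clear.

```bash
python3 -c "
from h import *
print(job.hand_in())"
```

```text
the job is handed in; nothing more can be done
None
```

I pushed the module into the corner against the side fence and end stop, ran the probe pins up to its contacts, and handed the job in at about 35 s; no verdict came back.

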